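# Wedge a row of cream jars tight in the packing jig

## Robot

A 7-joint arm with a two-finger parallel gripper is mounted at the origin on the work surface. World frame = base frame: x ahead of the robot, y to its left, z up, the work surface at z = 0. Lengths are in m, angles in rad, forces in N, time in s.
With the tool pointing down it reaches from about 0.425 to 0.95 m from the base axis. Payload 4.7 kg.
Tool frame: the origin (TCP) lies on the centre line of the jaws, within the pads' length; the fingertips stand robot.nose_length ahead of it and the grasp point (between the pads) lies 8 mm behind it (robot.nose_length is the distance from the TCP to the fingertips, in m); z points along the fingers, y is the line along which they close (so a half turn about z gives the same grasp; the last joint's range is limited). The gripper opens to 85 mm and grips with 20 to 120 N. Pads are 22 mm wide; open, the fingers measure 114 mm over their backs; the gripper's body (76 mm by 85 mm) begins 54 mm behind the grasp point. The pads swing forward as they close: fully open they stand 13 mm farther back than shut.
Start: joints at [-1.375, 0.469, -0.049, 1.532, 0.024, 1.141, -0.082], TCP at [0.15, 0.658, 0.242] pointing down, gripper open.
Joint ranges: [-2.59, 2.59], [-0.33, 1.99], [-1.39, 1.29], [0.1, 2.45], [-1.04, 4.18], [0.21, 1.99], [-2.66, 2.66]. Speed limits (rad/s): [2.57, 2.57, 3.14, 3.14, 3.14, 3.14, 3.14].

## Interface

Orientations are given as [roll, pitch, yaw] about the fixed x, y, z axes, in that order (R = Rz(yaw) Ry(pitch) Rx(roll)).
In Python, from plant import robot gives the robot as it stands. Calls block until the motion is done:
- robot.goto(position, orientation): joint-space move of the TCP to a pose.
- robot.move_straight(position, vel=0.15, attitude=None, contact_N=None): straight line of the TCP; attitude=None keeps the orientation; vel is the mean speed in m/s. With contact_N (N) it stops when the force on the tool has changed by that much, and returns True; else False.
- robot.move_joints(angles): joint-space move.
- robot.grip(opening, strength=None): opening from 0.0 (shut) to 1.0 (fully open); strength is the grip in N (None keeps the last); returns when the fingers have stopped.
- robot.sleep(seconds).
- robot.inverse_kinematics(position, orientation): joint angles nearest the present ones, or None.
- robot.sense(): the state.
- robot.grab_frame(name): name is "side" or "top"; returns a dict with "image" (480x640x3 uint8, red, green, blue), "range_z" (480x640 float32, m along the optical axis (not along the pixel's ray), 0 where there is no reading), "fx", "fy", "cx", "cy" (pixels), "R" (3x3) and "t" (3): a world point X has camera coordinates R X + t. Camera axes: x right, y down, z forward; pixel columns grow to the right and rows downward; lengths in m; the calibration is good to about 2 mm. A picture is of the moment at which its call begins.
A pose or a line that the arm cannot do raises robot.IKError and nothing moves.
- robot.close_job(): hands the job in; it is judged then, once.
The state is a dict: "t": time; "joint_pos": joint angles; "joint_velocities": joint speeds; "effort": joint torques, N m; "tcp_pos": TCP position; "tcp_rot": TCP orientation; "wrist_force": force on the tool from outside, world axes, zero at the start; "torque": the same for the moment, N m; "opening": opening from 0.0 (shut) to 1.0 (fully open); "gripper_force": force on a finger pad.
Only numpy, scipy, OpenCV 4.12 (cv2) and the standard library are available. Lean on these libraries where they do the work, as an engineer would, in place of code of your own. Each camera call takes 0.05 s, during which the arm holds its last target. There are 200 camera calls.

## Task

The two cream jars stand loose in the wooden packing jig. Lay the yellow wooden wedge flat on the jig with its thin end in the gap between the wooden heel block and the blue divider, straight side against the heel, and let go of it; then tap or push it gently along into the gap until it stops moving forward and the jars are held firmly tight, without crushing them or pressing on them yourself, and leave it there. Do not disturb the pump bottle, the carton or the basket.

Things in the scene. Friction and masses are not known exactly. Their poses are not given: they have to be found in the camera images.
- jig: fixed wooden packing jig: plywood base 185 x 279 mm, x = -85 to 100, y = -40 to 239, top at z = 6 mm, with blocks on it. Origin on the table under the slot's mouth, in line with the heel's face; x points into the slot (the way the wedge is driven), y along the row of jars, z up. A cardboard filler of unknown thickness closes the row, so how far the wedge can go is not known beforehand.
- slot_mouth (a point): middle of the slot's mouth, at floor height: jig x = 0, y = 8, z = 6 mm. The slot lies between the heel block's straight face (y = 0, x = 0 to 62; top at z = 46) and the blue divider. At the start it is 16 mm wide at the mouth and tapers evenly to about 1 mm at x = 60 (1 in 4, like the wedge), open above and at both ends.
- divider (a joint): blue divider that slides along the jig's +y (m), 0 at the start, growing as the wedge pushes it to the jars (about 1.5 N of friction, no spring); top 52 mm above the table. The row becomes tight somewhere anywhere between 3 and 17 mm, varying from run to run.
- jar_a: white cream jar with a dark blue label, 76 mm across, 62 mm tall, about 150 g, origin at the centre of its underside; it stands next to the divider, in a lane (centre line at jig x = 30 mm) between low rails (tops 28 mm above the table)
- jar_b: an identical jar, next in the row, with jar_a on one side and the cardboard filler on the other; about 1 mm of play on the side of jar_a, more before the filler
- wedge: loose yellow-painted wooden wedge lying flat, 135 mm long, 30 tall, 60 g. Origin under the middle of its head; x points to the thin end, z up. Head: parallel sides y = -15.5 to 15.5, x = -17.5 to 17.5 (flat butt at -17.5). From x = 17.5 to 117.5 it narrows to 6 mm by its +y face alone; the face at y = -15.5 is straight all the way and goes against the heel, the tapered face against the divider.
- wedge_tip (a point): middle of the wedge's thin end, on its underside. It touches both sides of the untouched slot 40 mm past the mouth and ends 50 to 108 mm past it, the butt at least 25 mm outside. Driving takes about 2 to 8 N; when the row is tight it stops dead and friction keeps it. A last push of about 15 N is enough; over 25 N may crush the jars.
- pump_bottle: white pump bottle with a dark blue band, 64 mm across, 195 mm tall, origin at the centre of its underside; leave alone
- carton: white carton 50 x 70 x 110 mm tall, origin at the centre of its underside; leave alone
- basket: empty white plastic basket 170 x 120 x 70 mm tall, origin at the centre of its underside; leave alone
Things that resemble listed ones, but are neither listed nor needed, are in the scene too. There is more than one size of the wedge; the one meant has the size given above. Leave any purple look-alike of the jar_a alone.

How it is judged:
By the outcome, as a careful person would: the job done as asked, in the order asked, and still so for the second after the job is handed in, with the robot touching nothing.
It also fails if it takes over 61 s, if anything falls off the work surface, if the arm or the gripper's body presses on something with over 40 N, if the wrist force passes 120 N, or if a joint passes its speed limit or range.

## Working session

There is one attempt and no reset: what is moved stays moved. The work goes in short steps, each a Python script; the robot and the scene stay as the last script left them, time stands still between calls to the robot, and variables do not carry over. Pictures are saved under pics/ and viewed, at most 10 in all, crops included, and the job is handed in when it is done.

```bash
mkdir -p pics; ls; cat > h.py <<'E'
import numpy as np, cv2
from plant import robot
def snap(n,f):
    d=robot.grab_frame(n); cv2.imwrite(f,d["image"][:,:,::-1]); return d
def pts(d):
    v,u=np.mgrid[:480,:640]; z=d["range_z"]
    c=np.stack([(u-d["cx"])/d["fx"]*z,(v-d["cy"])/d["fy"]*z,z],-1)
    return (c-d["t"])@d["R"]   # R^T(c-t)
def ray(d,uv,h):
    uv=np.atleast_2d(uv).astype(float)
    c=np.c_[(uv[:,0]-d["cx"])/d["fx"],(uv[:,1]-d["cy"])/d["fy"],np.ones(len(uv))]@np.array(d["R"])
    o=-np.array(d["R"]).T@d["t"]
    return o+c*((h-o[2])/c[:,2:3])
E
python3 - <<'E'
from h import *
import pickle
D={n:snap(n,f"pics/{n}0.png") for n in("top","side")}
pickle.dump(D,open("d0.pkl","wb"))
for d in D.values(): print(-np.array(d["R"]).T@d["t"],d["fx"],np.round(d["R"],2).tolist())
s=robot.sense();print(s["t"],s["tcp_rot"],s["wrist_force"],robot.nose_length)
E
```

```text
pics
[0.34648605 0.06263603 1.15678043] 440.41595423610727 [[-0.02, -1.0, -0.03], [-0.99, 0.02, -0.17], [0.17, 0.03, -0.99]]
[ 0.40030004 -1.08830756  1.19157972] 622.4982722079693 [[0.99, -0.13, -0.01], [-0.1, -0.69, -0.72], [0.08, 0.71, -0.7]]
0.1 [-3.13981671e+00  4.89504139e-05  2.91684454e+00] [1.29836365 0.80235253 0.34381856] 0.011
```

View pics/top0.png

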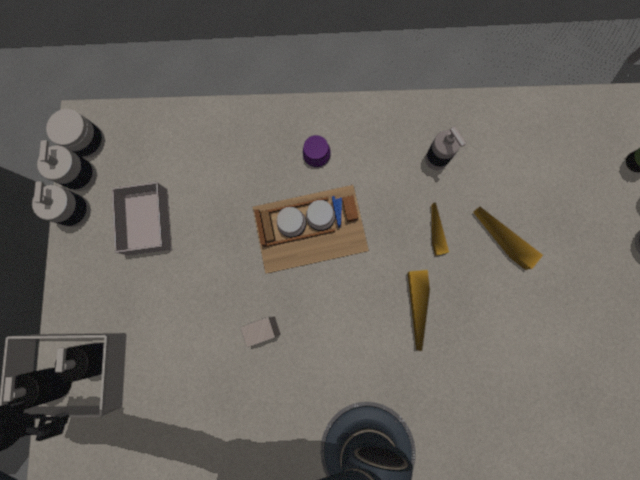

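View pics/side0.png

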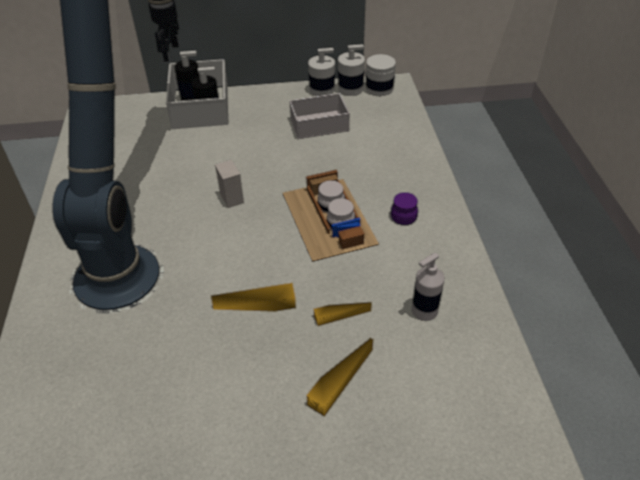

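The top view shows three yellow wedges at (438,230), (418,310) and (508,238). The jig is at about (310,230), with the heel at (350,208) and the blue divider at (338,211). Next I'll measure the lengths.

```bash
python3 - <<'E'
from h import *
import pickle
D=pickle.load(open("d0.pkl","rb"))
for n,d in D.items():
    P=pts(d); hsv=cv2.cvtColor(d["image"],cv2.COLOR_RGB2HSV)
    for name,lo,hi in(("yel",(14,150,60),(30,255,255)),("blue",(105,150,60),(125,255,255)),("heel",(5,120,40),(14,255,255)),("wood",(8,60,90),(22,150,255))):
        m=cv2.inRange(hsv,lo,hi)
        cs,_=cv2.findContours(m,0,1)
        for c in cs:
            if cv2.contourArea(c)<50: continue
            mm=np.zeros_like(m);cv2.drawContours(mm,[c],-1,255,-1)
            p=P[(mm&m)>0]; p=p[np.isfinite(p).all(1)]
            zt=np.percentile(p[:,2],[5,50,95])
            r=cv2.minAreaRect(c); h=0.006 if name=="wood" else zt[2]
            q=ray(d,cv2.boxPoints(r),h)
            print(n,name,np.round(r[0]),"z",zt.round(3),"box",(q[:,:2]*1e3).round().astype(int).tolist(),"sides",np.round([np.linalg.norm(q[0]-q[1]),np.linalg.norm(q[1]-q[2])],3))
d=D["top"]; im=cv2.resize(d["image"][170:370,230:560],None,fx=2.4,fy=2.4,interpolation=cv2.INTER_CUBIC)
cv2.imwrite("pics/crop.png",im[:,:,::-1])
E
```

```text
top yel [421. 307.] z [0.024 0.043 0.047] box [[434, -112], [438, -159], [263, -169], [259, -123]] sides [0.047 0.175]
top yel [436. 232.] z [0.013 0.03  0.033] box [[586, -164], [594, -196], [484, -219], [476, -188]] sides [0.033 0.112]
top yel [504. 238.] z [0.01  0.043 0.047] box [[559, -268], [599, -302], [470, -447], [431, -412]] sides [0.053 0.194]
top blue [336. 211.] z [0.044 0.051 0.055] box [[556, 72], [629, 71], [628, 53], [555, 54]] sides [0.073 0.018]
top heel [291. 235.] z [0.013 0.031 0.059] box [[517, 291], [600, 271], [544, 69], [463, 91]] sides [0.085 0.209]
top heel [350. 209.] z [0.023 0.046 0.05 ] box [[628, 50], [635, 21], [569, 6], [562, 35]] sides [0.03  0.068]
top wood [309. 229.] z [0.003 0.007 0.052] box [[621, 294], [677, 14], [494, -19], [439, 254]] sides [0.286 0.186]
side yel [340. 372.] z [0.015 0.044 0.048] box [[430, -434], [567, -274], [604, -319], [466, -472]] sides [0.211 0.058]
side yel [342. 309.] z [0.009 0.029 0.035] box [[477, -196], [610, -168], [612, -214], [482, -241]] sides [0.136 0.046]
side yel [253. 301.] z [0.01  0.041 0.049] box [[244, -136], [435, -121], [437, -192], [253, -205]] sides [0.191 0.071]
side blue [346. 227.] z [0.032 0.049 0.056] box [[555, 57], [627, 70], [627, 29], [557, 16]] sides [0.073 0.042]
side heel [351. 237.] z [0.016 0.044 0.053] box [[566, 31], [633, 45], [633, -16], [568, -29]] sides [0.068 0.061]
side heel [318. 200.] z [0.019 0.032 0.06 ] box [[473, 49], [520, 292], [598, 264], [544, 26]] sides [0.247 0.082]
side wood [330. 218.] z [0.003 0.008 0.045] box [[439, 255], [635, 353], [676, 20], [501, -53]] sides [0.219 0.335]
```

View pics/crop.png

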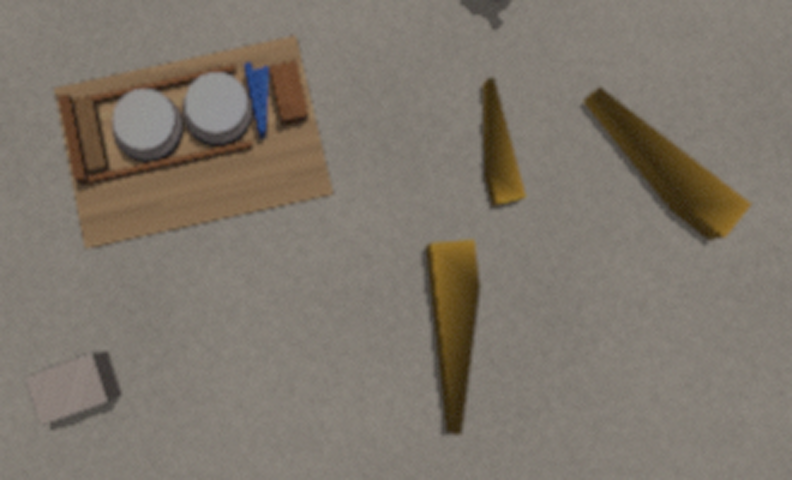

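Three wedges could be taken for the one I want: (438,230) in the top view is 30 mm tall and about 135 mm long, while (418,310) and (508,238) are both about 44 mm tall and longer. I choose (438,230). The crop agrees: its tip is at crop (490,80), its butt at (492–523,203), the straight side is on the right, and the taper is on the left facing +y. Now I'll refine its pose and the jig's.

```bash
cat >> h.py <<'E'
def mask(d,lo,hi,win,zr):
    P=pts(d); hsv=cv2.cvtColor(d["image"],cv2.COLOR_RGB2HSV); m=cv2.inRange(hsv,lo,hi)>0
    p=P.reshape(-1,3)[m.ravel()]
    return p[(p[:,0]>win[0])&(p[:,0]<win[1])&(p[:,1]>win[2])&(p[:,1]<win[3])&(p[:,2]>zr[0])&(p[:,2]<zr[1])]
def rect(p):
    r=cv2.minAreaRect((p[:,:2]*1e3).astype(np.float32)); return r,cv2.boxPoints(r).round(1).tolist()
YEL=((14,130,40),(32,255,255));HEEL=((3,100,40),(16,255,255))
def hull(p):
    h=cv2.convexHull((p[:,:2]*1e3).astype(np.float32)); return cv2.approxPolyDP(h,4,True)[:,0].round(1).tolist()
E
python3 - <<'E'
from h import *
import pickle
D=pickle.load(open("d0.pkl","rb"))
for n,d in D.items():
    p=mask(d,*YEL,(.46,.63,-.24,-.15),(.024,.037)); print(n,"wedge",len(p),hull(p))
    p=mask(d,*HEEL,(.55,.65,-.02,.06),(.040,.054)); print(n,"heel",len(p),hull(p),rect(p)[0])
    p=mask(d,(5,60,40),(24,255,255),(.42,.70,-.08,.31),(.002,.011)); print(n,"base",len(p),hull(p),rect(p)[0])
yaws=np.radians([11,191])
for y in yaws:
    for pos in([.49,-.2,.016],[.5,.03,.1],[.45,.02,.03]):
        q=robot.inverse_kinematics(pos,[np.pi,0,y]);print(pos,None if q is None else np.round(q,2))
E
```

```text
top wedge 396 [[611.2999877929688, -190.0], [517.5, -185.60000610351562], [479.6000061035156, -192.60000610351562], [485.8999938964844, -219.3000030517578]]
top heel 277 [[635.5999755859375, 18.899999618530273], [629.5999755859375, 45.099998474121094], [572.5, 33.5], [576.2999877929688, 7.800000190734863]] ((604.3436279296875, 26.948890686035156), (62.572052001953125, 30.11615753173828), 11.545729637145996)
top base 3960 [[672.4000244140625, 19.5], [621.0999755859375, 286.6000061035156], [445.8999938964844, 253.39999389648438], [443.3999938964844, 238.1999969482422], [496.3999938964844, -18.100000381469727]] ((558.0819091796875, 135.04901123046875), (185.42123413085938, 278.6856689453125), 11.288351058959961)
side wedge 452 [[613.0999755859375, -193.39999389648438], [597.2999877929688, -187.10000610351562], [509.29998779296875, -186.1999969482422], [480.3999938964844, -191.5], [483.6000061035156, -223.89999389648438], [572.4000244140625, -208.0]]
side heel 235 [[631.5, 43.900001525878906], [619.0999755859375, 48.900001525878906], [578.0, 38.599998474121094], [571.4000244140625, 29.89
[... 278 characters left out ...]
8, 291.8999938964844], [607.4000244140625, 295.3999938964844], [445.20001220703125, 257.20001220703125], [441.3999938964844, 244.6999969482422], [495.3999938964844, -13.600000381469727], [505.1000061035156, -18.799999237060547]] ((557.859375, 137.95394897460938), (187.47857666015625, 289.60711669921875), 11.21954345703125)
[0.49, -0.2, 0.016] [-0.25  0.67  0.75  2.09 -0.75  0.67 -0.37]
[0.5, 0.03, 0.1] [-0.8   0.49  0.85  2.11 -0.54  0.77 -0.98]
[0.45, 0.02, 0.03] [-0.69  0.53  0.7   2.26 -0.66  0.56 -0.86]
[0.49, -0.2, 0.016] [-0.03  0.59  0.44  2.08 -0.45  0.57  2.5 ]
[0.5, 0.03, 0.1] [-0.42  0.38  0.34  2.09 -0.2   0.69  1.81]
[0.45, 0.02, 0.03] [-0.34  0.45  0.25  2.24 -0.23  0.48  1.85]
```

```bash
cat >> h.py <<'E'
JO=np.array([.570,.0365]); JY=np.radians(11.3)
def jig(x,y,z):
    c,s=np.cos(JY),np.sin(JY); return [JO[0]+c*x-s*y, JO[1]+s*x+c*y, z]
def tojig(p):
    c,s=np.cos(JY),np.sin(JY); d=np.asarray(p)[...,:2]-JO
    return np.stack([c*d[...,0]+s*d[...,1],-s*d[...,0]+c*d[...,1]],-1)
def st(l=""):
    s=robot.sense(); print(l,"t%.2f"%s["t"],np.round(s["tcp_pos"],4),"F",np.round(s["wrist_force"],1),"op%.3f gf%.1f"%(s["opening"],s["gripper_force"])); return s
E
python3 - <<'E'
from h import *
W=[np.pi,0,np.radians(12.3)]
robot.goto([.498,-.203,.25],W); st()
robot.grip(.75,40)
robot.move_straight([.498,-.203,.06],vel=.2)
robot.move_straight([.498,-.203,.016],vel=.06,contact_N=8); st("down")
robot.grip(0,40); st("grip")
robot.move_straight([.498,-.203,.12],vel=.15); s=st("up"); print(np.round(s["joint_pos"],2))
snap("side","pics/s1.png")
d=robot.grab_frame("top")
im=cv2.imread("pics/s1.png")[180:340,200:470]; cv2.imwrite("pics/s1c.png",cv2.resize(im,None,fx=2.8,fy=2.8))
E
```

```text
t3.34 [ 0.4985 -0.2022  0.2499] F [-0.6  0.7  0. ] op1.001 gf0.0
down t5.67 [ 0.4981 -0.2032  0.0161] F [-0.5  0.5 -0.8] op0.755 gf0.0
grip t6.08 [ 0.4984 -0.2032  0.0164] F [0.6 0.5 4.4] op0.354 gf40.5
up t6.92 [ 0.4974 -0.2024  0.1192] F [ 0.1 -0.3 -0.7] op0.355 gf40.1
[-0.3   0.5   0.8   2.01 -0.48  0.83 -0.58]
```

View pics/s1c.png

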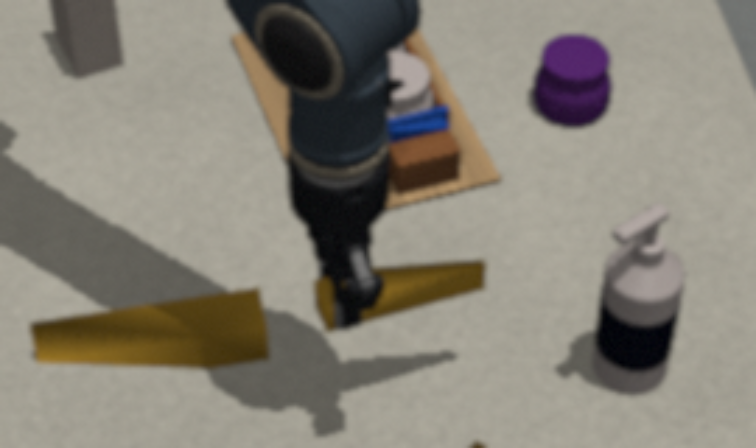

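The crop shows the wedge lifted level in the jaws, with its tip free at crop (484,275). I'll measure where it sits in the jaws, move above the jig and check again from the side view.

```bash
cat >> h.py <<'E'
def held(win,zr):
    s=robot.sense(); 
    for n in("top","side"):
        d=robot.grab_frame(n); p=mask(d,*YEL,win,zr)
        if len(p)<20: print(n,len(p)); continue
        print(n,len(p),"z",np.percentile(p[:,2],[5,50,95]).round(3),"jig hull",np.round(tojig(np.array(hull(p))/1e3)*1e3).tolist() if 1 else 0)
    print("tcp jig",(tojig(s["tcp_pos"])*1e3).round(1),s["t"])
E
python3 - <<'E'
from h import *
held((.45,.66,-.26,-.14),(.09,.15))
J=[np.pi,0,JY]
x=-.0855
robot.move_straight(jig(x-.03,.0155,.10),vel=.2,attitude=J); st()
held((.42,.68,-.06,.10),(.07,.125))
snap("side","pics/s2.png")
im=cv2.imread("pics/s2.png")[160:310,220:420]; cv2.imwrite("pics/s2c.png",cv2.resize(im,None,fx=3.6,fy=3.6))
E
```

```text
top 286 z [0.113 0.132 0.136] jig hull [[-4.0, -230.0], [-97.0, -207.0], [-70.0, -233.0]]
side 526 z [0.11  0.129 0.137] jig hull [[-3.0, -231.0], [-124.0, -202.0], [-136.0, -217.0], [-134.0, -238.0], [-7.0, -236.0]]
tcp jig [-118.2 -220.2] 7.0167
 t8.45 [0.454  0.0281 0.1002] F [-0.4  0.9 -0.6] op0.354 gf40.1
top 7
side 525 z [0.088 0.108 0.118] jig hull [[0.0, 2.0], [-42.0, 20.0], [-122.0, 32.0], [-129.0, 29.0], [-134.0, -0.0], [-128.0, -5.0], [-5.0, -6.0]]
tcp jig [-115.4   14.5] 8.45
```

View pics/s2c.png

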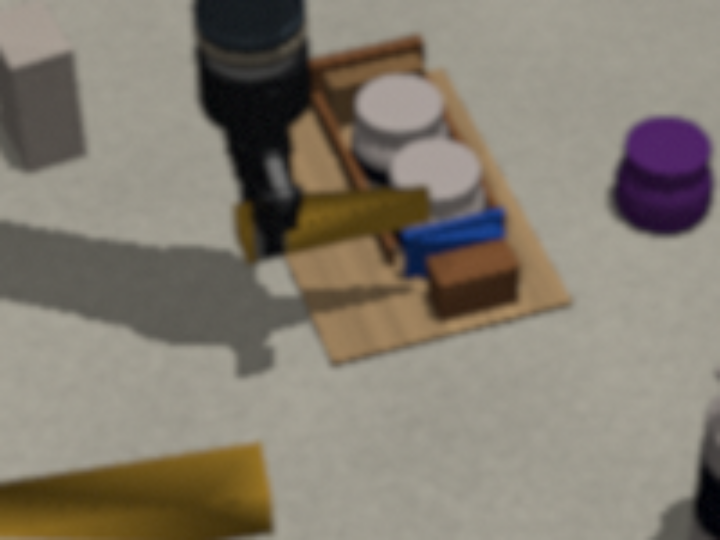

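The crop shows the tip at (428,205) pointing at the gap, with the wedge level. The wedge origin is within about 2 mm of the TCP. I'll lower it just outside the mouth and check, then feed it in, slide it against the heel and release.

```bash
python3 - <<'E'
from h import *
X=-.128
robot.move_straight(jig(X,.0185,.05),vel=.15)
print(robot.move_straight(jig(X,.0185,.022),vel=.04,contact_N=5)); s=st("down")
held((.40,.68,-.06,.10),(.022,.046))
z=s["tcp_pos"][2]
z=max(z,.0215)
d=snap("side","pics/s3.png")
im=cv2.imread("pics/s3.png")[160:310,220:420]; cv2.imwrite("pics/s3c.png",cv2.resize(im,None,fx=3.6,fy=3.6))
E
```

```text
True
down t9.79 [0.4403 0.0294 0.0217] F [ 0.1 -0.6  4.2] op0.359 gf40.7
top 9
side 368 z [0.023 0.035 0.042] jig hull [[59.0, -26.0], [-18.0, 45.0], [-138.0, 38.0], [-147.0, 19.0], [-142.0, -4.0], [20.0, -35.0]]
tcp jig [-128.5   18.4] 9.7917
```

View pics/s3c.png

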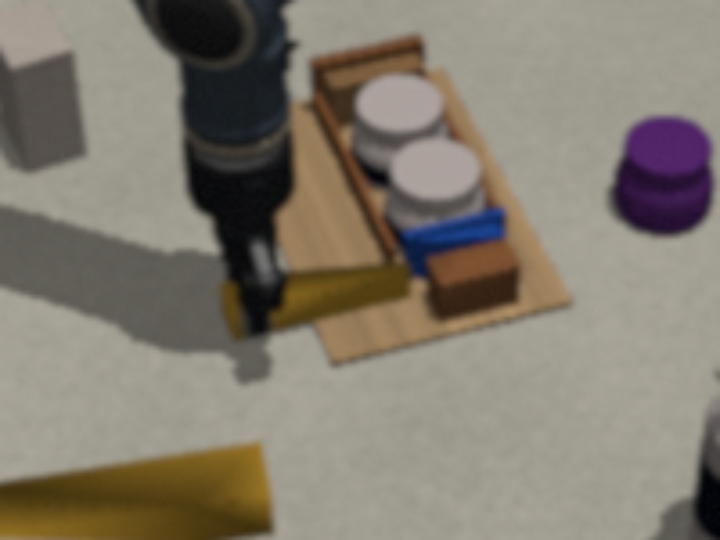

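The tip is at crop (408,267), just outside the mouth, with the heel's near corner at (430,282). I'll compare the two rays, then advance gently.

```bash
python3 - <<'E'
from h import *
d=robot.grab_frame("side")
f=lambda c,h:(tojig(ray(d,[220+c[0]/3.6,160+c[1]/3.6],h))*1e3).round(1)
print("tip top",f((408,266),.036),"heel corner",f((428,255),.046), f((432,283),.046),"divider",f((404,236),.052))
z=.0225
robot.move_straight(jig(-.128,.0185,z),vel=.03)
c=robot.move_straight(jig(-.0955,.0185,z),vel=.04,contact_N=4); s=st(f"in {c}"); print(tojig(s["tcp_pos"])*1e3)
if not c:
    c=robot.move_straight(jig(-.0955,.0095,z),vel=.015,contact_N=3); s=st(f"heel {c}"); print(tojig(s["tcp_pos"])*1e3)
snap("side","pics/s4.png")
im=cv2.imread("pics/s4.png")[160:310,220:420]; cv2.imwrite("pics/s4c.png",cv2.resize(im,None,fx=3.6,fy=3.6))
E
```

```text
tip top [[-10.5   7.1]] heel corner [[3.5 3.5]] [[ -3.2 -23.9]] divider [[-8.4 21.9]]
in False t11.21 [0.4724 0.0358 0.0224] F [ 1.1 -0.6 -1.7] op0.357 gf40.1
[-95.86688223  18.48793341]
heel True t11.57 [0.4728 0.0334 0.0222] F [-0.6  0.8  3.1] op0.353 gf40.5
[-95.9170601  16.0117838]
```

View pics/s4c.png

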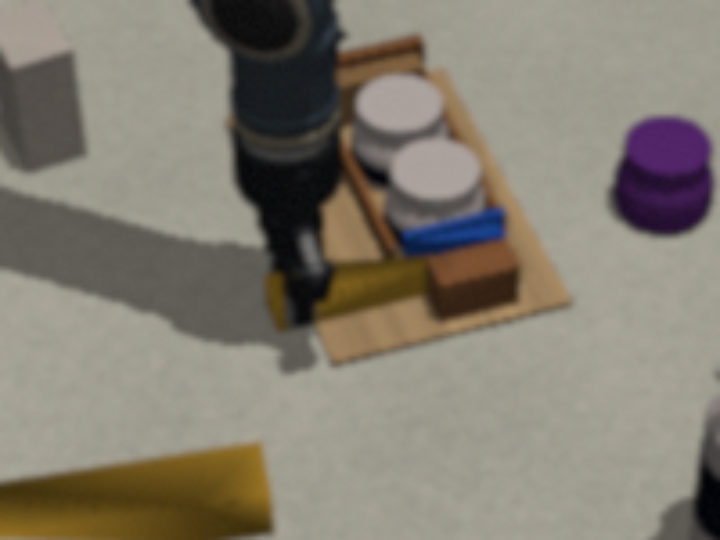

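The wedge's thin end is in the gap at crop (425,270). I'll feed it about 12 mm more, seat it on the floor and heel, let go, and get behind the butt.

```bash
python3 - <<'E'
from h import *
z=.0222
c=robot.move_straight(jig(-.0825,.0160,z),vel=.03,contact_N=4); s=st(f"in {c}"); a=tojig(s["tcp_pos"]); print(a*1e3)
c=robot.move_straight(jig(a[0],.0125,z),vel=.015,contact_N=4); s=st(f"heel {c}"); a=tojig(s["tcp_pos"]); print(a*1e3)
robot.grip(.7); s=st("open")
robot.move_straight(jig(a[0],a[1],.10),vel=.15)
robot.grip(0,40)
robot.move_straight(jig(-.128,.0155,.10),vel=.15)
robot.move_straight(jig(-.128,.0155,.024),vel=.12,contact_N=8); s=st("behind"); print(tojig(s["tcp_pos"])*1e3)
snap("side","pics/s5.png")
im=cv2.imread("pics/s5.png")[160:310,220:420]; cv2.imwrite("pics/s5c.png",cv2.resize(im,None,fx=3.6,fy=3.6))
E
```

```text
in True t11.83 [0.4729 0.0335 0.0223] F [0.2 0.4 4.4] op0.357 gf40.9
[-95.79687431  16.04437021]
heel True t12.06 [0.4729 0.0332 0.0223] F [-1.1  0.9  5.1] op0.356 gf40.7
[-95.85125834  15.76910117]
open t12.45 [0.4725 0.0332 0.0219] F [-0.1  0.4  0. ] op0.701 gf0.0
behind t14.86 [0.4421 0.0264 0.0243] F [ 0.2 -0.7  1.7] op0.002 gf0.0
[-127.40888601   15.18841986]
```

View pics/s5c.png

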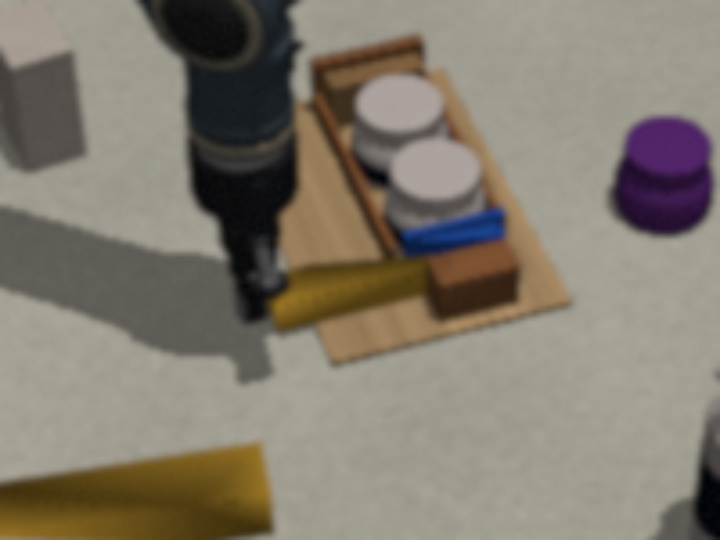

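The wedge is released, flat and against the heel, with its butt at crop (275,310) and the shut fingers just behind it. Now I'll drive it gently.

```bash
python3 - <<'E'
from h import *
for n in range(3):
    c=robot.move_straight(jig(-.030,.0155,.024),vel=.015,contact_N=11)
    s=st(f"push {c}"); print((tojig(s["tcp_pos"])*1e3).round(1), "Fjig", np.round([s["wrist_force"][:2]@[np.cos(JY),np.sin(JY)]],1))
    if not c or n==1: break
E
```

```text
push True t20.10 [0.5279 0.0441 0.0234] F [ 0.1 -0.7 -0.4] op-0.000 gf0.0
[-39.8  15.7] Fjig [-0.1]
push True t20.65 [0.5278 0.0448 0.0223] F [ 0.3 -0.1 -0.9] op-0.001 gf0.0
[-39.7  16.4] Fjig [0.3]
```

```bash
python3 - <<'E'
from h import *
robot.move_straight(jig(-.065,.0155,.024),vel=.1)
robot.move_straight(jig(-.110,.0155,.10),vel=.2); st()
snap("side","pics/s6.png"); d=snap("top","pics/t6.png")
im=cv2.imread("pics/s6.png")[160:310,220:420]; cv2.imwrite("pics/s6c.png",cv2.resize(im,None,fx=3.6,fy=3.6))
d=robot.grab_frame("side"); p=mask(d,*YEL,(.5,.72,.0,.12),(.022,.046)); print((tojig(p)*1e3).round().min(0),(tojig(p)*1e3).round().max(0))
E
```

```text
t21.64 [0.4598 0.0308 0.1   ] F [0.1 0.3 0.1] op-0.002 gf0.0
[-30. -32.] [103.  87.]
```

View pics/s6c.png

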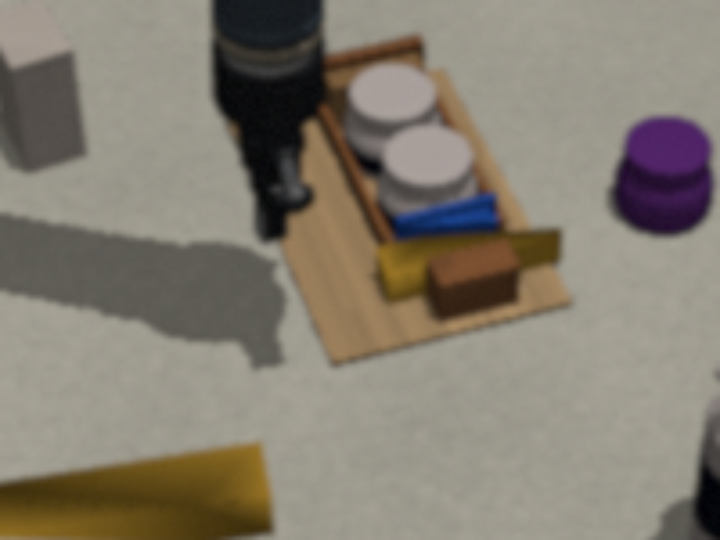

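The wedge is in deep. Its butt is at crop (385,275) and its tip at (560,245), the divider has pushed the jars towards the filler, and two pushes stopped at the same place. I'll give one last push of about 15 N.

```bash
python3 - <<'E'
from h import *
robot.move_straight(jig(-.065,.0155,.10),vel=.15)
robot.move_straight(jig(-.065,.0155,.024),vel=.12,contact_N=8)
c=robot.move_straight(jig(-.030,.0155,.024),vel=.012,contact_N=15)
s=st(f"push {c}"); print((tojig(s["tcp_pos"])*1e3).round(1))
robot.move_straight(jig(-.070,.0155,.024),vel=.08)
robot.move_straight(jig(-.110,.0155,.12),vel=.2); robot.sleep(.5); st()
d=snap("side","pics/s7.png"); p=mask(d,*YEL,(.5,.72,.0,.12),(.022,.046)); q=(tojig(p)*1e3).round(); q=q[q[:,1]<45]; print(q.min(0),q.max(0))
im=cv2.imread("pics/s7.png")[160:310,220:420]; cv2.imwrite("pics/s7c.png",cv2.resize(im,None,fx=3.6,fy=3.6))
E
```

```text
push True t25.37 [0.528  0.044  0.0226] F [-0.1 -0.3 -0.2] op-0.000 gf0.0
[-39.7  15.6]
 t27.06 [0.4591 0.03   0.1198] F [ 0.3  0.4 -0.1] op-0.002 gf0.0
[-30. -31.] [103.  42.]
```

View pics/s7c.png

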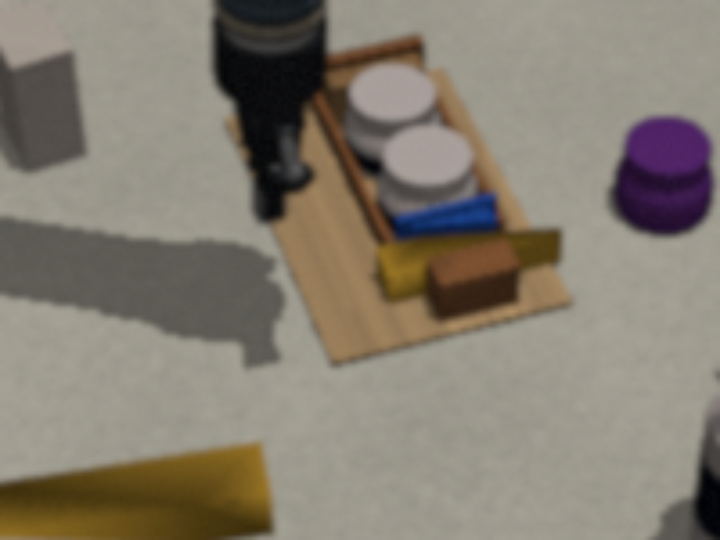

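The picture has not changed: the wedge did not move under 15 N (butt at crop (385,275)), so the row is tight. The arm is clear, so I'll hand in the job.

```bash
python3 -c "
from h import *
print(robot.close_job())"
```

```text
the job is handed in; nothing more can be done
None
```

The wedge lies flat in the gap against the heel, driven until a last push of about 15 N no longer moved it, so the jars should be held tight; the job is handed in at about 27 s with the arm clear, but no verdict came back.

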